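# Seat the interface board in its dock with the two ejector levers

## Robot

A 6-joint arm with a two-finger parallel gripper is mounted at the origin on the work surface. World frame = base frame: x ahead of the robot, y to its left, z up, the work surface at z = 0. Lengths are in m, angles in rad, forces in N, time in s.
With the tool pointing down it reaches from about 0.25 to 0.85 m from the base axis. Payload 12.5 kg.
Tool frame: the origin (TCP) lies between the finger pads; the fingertips stand 11 mm ahead of it and the grasp point (between the pads) lies 8 mm behind it; z points along the fingers, y is the line along which they close (so a half turn about z gives the same grasp; the last joint's range is limited). The gripper opens to 93 mm and grips with 3 to 60 N. Pads are 15 mm wide; open, the fingers measure 128 mm over their backs; the gripper's body (75 mm by 188 mm) begins 65 mm behind the grasp point.
Start: joints at [-1.383, 0.351, 1.652, -0, 1.139, -0.085], TCP at [0.148, -0.53, 0.23] pointing down, gripper open.
Joint ranges: [-2.75, 2.75], [-0.79, 2.1], [0.01, 2.65], [-1.57, 4.71], [0.07, 3.14], [-2.87, 2.87]. Speed limits (rad/s): [2.22, 2.22, 2.79, 3.14, 3.14, 3.14].

## Interface

Orientations are given as a unit quaternion [w, x, y, z].
In Python, from rig import ctrl, eyes, sign_off gives the robot as it stands.
- The arm moves only by the shell command python3 -m handwheel 'ROWS' [FORCE]. ROWS is JSON, a list of rows, each a list of 7 numbers: the shift along the tool's x, y, z each as a share of 0.25 m, from -1 to 1, then the turn, a rotation vector about the tool's x, y, z each as a share of pi rad, from -1 to 1, then the opening, from -1 (shut) to 1 (fully open). In form: [[x, y, z, rx, ry, rz, jaw], ...]. A call has 1 to 20 rows; each row shifts and turns the commanded pose from where the row before left it, along the tool's axes as they then stand; what a row does not reach is not made up. A row lasts 1/8 s, in which the tool goes at most 62.5 mm and 10.7 degrees, less where a joint would pass 70% of its speed; a pose out of reach is approached as far as the arm can. A call with a number of a shift or a turn outside -1 to 1 is refused whole. A call with a gripper value outside its range is refused whole. The fingers move at their own pace and stop on an object; FORCE is the grip in N (left out, the last holds). Time passes only in rows, so rows that do not move let the fingers close. It gives the time, the measured TCP pose, the force, the opening and the grip force at its end, in the units of the state.
- ctrl.get_state(): the state, without advancing time (a new reading comes with each control period).
- eyes.camera(name): name is "side" or "top" or "wrist"; returns a dict with "img" (420x560x3 uint8, blue, green, red), "fx", "fy", "cx", "cy" (pixels), "origin" and "orientation" of the camera in the world. Camera axes: x right, y down, z forward; pixel columns grow to the right and rows downward; lengths in m; the calibration is good to about 2 mm. A picture is of the moment at which its call begins. There is no depth.
- sign_off(): hands the job in; it is judged then, once.
The state is a dict: "time": time; "joints": joint angles; "qvel": joint speeds; "joint_efforts": joint torques, N m; "ee_pos": TCP position; "tcp_rot": TCP orientation; "force": force on the tool from outside, world axes, zero at the start; "torque": the same for the moment, N m; "opening": finger opening in m; "grasp_force": force on a finger pad.
Only numpy, scipy, OpenCV 4.12 (cv2) and the standard library are available. Lean on these libraries where they do the work, as an engineer would, in place of code of your own. Each camera call takes 0.05 s, during which the arm holds its last target. There are 200 camera calls.

## Task

Take the interface board out of its black stand, lower it upright into the slot of the open card dock until it rests on the levers' toes, and let go of it. Then swing the dock's two ejector levers inward, one after the other, pushing each until it comes up solid and holding a firm push there for a moment (about 15 N, at least 10 and never more than 22 N on a lever) so that the board is fully home and level; leave the other things on the bench where they are.

Things in the scene. Friction and masses are not known exactly. Their poses are not given: they have to be found in the camera images.
- board_mid (a point): centre of the loose interface board (0.15 to 0.31 kg), 50 mm above its lower edge: an upright green plate 6 mm thick (its x), 116 mm long (its y; 100 mm over its upper 40 mm), 100 mm high (its z, up). Front and back are alike: a half turn makes no difference
- board_grip (a point): middle of the aluminium stiffener bar on the board's top edge (10 mm thick, 100 mm long, 14 mm high), 43 mm above board_mid: the place to grip the board, across its thickness. Below the bar the faces are flat within 15 mm of the middle for 34 mm
- board_tab (a point): centre of the steel tab at the board's +y end; the -y end has the same. Each sticks out 24 mm, is 10 mm high and 6 mm thick and spans 32 to 42 mm above the lower edge (tab end to tab end 164 mm)
- stand: black board stand fixed to the bench, 100 x 130 mm; origin at the centre of its underside, z up, y along its slot. The board starts upright in it along its y, lower edge 10 mm above the bench, between two pairs of posts (tops 45 mm above the bench, 8.4 mm apart, 46 mm either side of the middle)
- dock: open card dock fixed to the bench, aluminium base plate 120 x 300 x 12 mm; origin at the centre of its underside, z up, y along the slot, which runs through the origin (the seated board's y lies along it)
- slot_mouth (a point): middle of the slot's mouth, 66 mm above the bench, between two black flared guides at y = +-46 mm of the dock, 16 mm long; 8.4 mm wide between walls, about 22 mm at the mouth. A peaked key 16 mm wide in the middle (top 46 mm above the bench) enters a notch 20 mm wide and 26 mm high in the middle of the board's lower edge
- slot_floor (a point): middle of the slot, 22 mm above the bench, the lowest place of the board's lower edge. On open levers the board rests with that edge 32 to 36 mm above the bench. The connector floats: fully home the edge is anywhere from 22 to 31 mm above the bench, the same at both ends; this is not measured and must be felt at the levers
- lever_l (a joint): swing angle (rad) of the ejector lever at the dock's +y end: grows as it swings outward (top away from the dock's middle), range -0.30 to 0.85; starts open at 0.66 to 0.78. Hinge axis parallel to the dock's x. Stiff hinge (0.15 N m) that stays where left. At home it reads anywhere from about -0.15 to 0.22, depending on the connector's height. At 0.2 the handle stands upright
- lever_r (a joint): swing angle (rad) of the ejector lever at the dock's -y end: grows as it swings outward (top away from the dock's middle), range -0.30 to 0.85; starts open at 0.66 to 0.78. Hinge axis parallel to the dock's x. Stiff hinge (0.15 N m) that stays where left. At home it reads anywhere from about -0.15 to 0.22, depending on the connector's height. At 0.2 the handle stands upright
- lever_l_tip (a point): top end of the handle of the lever at the dock's +y end, 90 mm from its hinge: a straight black bar 9 mm thick, 14 mm wide (20 mm at its top); it leans outward by the lever's angle minus 0.2. Pushed level towards the dock's middle 60 mm above the hinge it takes some 2 to 10 N on the way; the load then rises steeply, 3 to 5 N per mm, when that end of the board is home
- lever_r_tip (a point): top end of the handle of the lever at the dock's -y end, 90 mm from its hinge: a straight black bar 9 mm thick, 14 mm wide (20 mm at its top); it leans outward by the lever's angle minus 0.2. Pushed level towards the dock's middle 60 mm above the hinge it takes some 2 to 10 N on the way; the load then rises steeply, 3 to 5 N per mm, when that end of the board is home
- lever_l_hinge (a point): hinge of the lever at the dock's +y end: dock-frame point (0, +100 mm, 45 mm), between two cheeks (tops 57 mm above the bench). From here a steel toe and, 29 mm above it, a steel hook (6 mm round) reach 35 mm inward. Open, the toe holds the board up and the hook is out of its way; swung inward, the hook comes over the board's side tab and draws that end down
- lever_r_hinge (a point): hinge of the lever at the dock's -y end: dock-frame point (0, -100 mm, 45 mm), between two cheeks (tops 57 mm above the bench). From here a steel toe and, 29 mm above it, a steel hook (6 mm round) reach 35 mm inward. Open, the toe holds the board up and the hook is out of its way; swung inward, the hook comes over the board's side tab and draws that end down
- lens_a: slim black lens, 36 mm across, 45 mm high, near the dock; bystander, leave alone; origin at the centre of its underside
- lens_b: black lens, 44 mm across, 38 mm high, near the stand; bystander, leave alone; origin at the centre of its underside
- driver: screwdriver 160 mm long lying near the dock; bystander, leave alone; origin at the centre of its underside
- target: white calibration plate 90 x 90 x 6 mm near the stand; bystander, leave alone; origin at the centre of its underside
- ringlight: black ring light 66 mm across, 18 mm high; bystander, leave alone; origin at the centre of its underside
- psu: black power supply 70 x 110 x 35 mm; bystander, leave alone; origin at the centre of its underside
- spray: jar 40 mm across, 100 mm high; bystander, leave alone; origin at the centre of its underside
Things that resemble listed ones, but are neither listed nor needed, are in the scene too. There is more than one size of the part that bears board_mid; the job needs the middle-sized.

How it is judged:
By the outcome, as a careful person would: the job done as asked, in the order asked, and still so for the second after the job is handed in, with the robot touching nothing.
It also fails if it takes over 72 s, if anything falls off the work surface, if the arm or the gripper's body presses on something with over 40 N, if the wrist force passes 120 N, or if a joint passes its speed limit or range.

## Working session

There is one attempt and no reset: what is moved stays moved. The work goes in short steps, Python scripts to look and compute and a shell command to move; the robot and the scene stay as the last step left them, time stands still between calls to the robot, and variables do not carry over. Pictures are saved under pics/ and viewed, at most 10 in all, crops included, and the job is handed in when it is done.

```bash
ls; mkdir -p pics; cat > h.py <<'E'
import numpy as np, cv2
from scipy.spatial.transform import Rotation as R
from rig import ctrl, eyes
def rot(q): return R.from_quat([q[1],q[2],q[3],q[0]]).as_matrix()
def cast(c,u,v,z):
    d=rot(c["orientation"])@np.array([(u-c["cx"])/c["fx"],(v-c["cy"])/c["fy"],1]); o=np.array(c["origin"])
    return o+d*(z-o[2])/d[2]
def proj(c,p):
    q=rot(c["orientation"]).T@(np.array(p)-np.array(c["origin"])); return c["cx"]+c["fx"]*q[0]/q[2], c["cy"]+c["fy"]*q[1]/q[2]
E
python3 - <<'E'
from h import *
import pickle
s=ctrl.get_state();print(s)
for n in("top","side"):
    c=eyes.camera(n);cv2.imwrite(f"pics/{n}0.png",c["img"]);pickle.dump(c,open(n+"0.pkl","wb"))
    print(n,c["fx"],c["cx"],c["cy"],c["origin"],c["orientation"])
E
```

```text
pics
{'time': 0.0, 'joints': array([-1.38257368e+00,  3.51210397e-01,  1.65241949e+00, -1.11173505e-05,
        1.13906919e+00, -8.46155681e-02]), 'qvel': array([ 0.00034116, -0.00104097, -0.00014274, -0.00061228,  0.00058109,
        0.00132761]), 'joint_efforts': array([-4.64720870e-04, -4.97328579e+01, -2.85256755e+01,  6.98060472e-02,
        2.56666099e-02, -1.20942514e-04]), 'ee_pos': array([ 0.14815954, -0.5293345 ,  0.22911732]), 'tcp_rot': array([-5.52204686e-04,  9.90708867e-01,  1.35998658e-01, -3.36859029e-05]), 'force': array([-1.04764245,  0.74158378,  0.19663514]), 'torque': array([-0.00171972, -0.01917298, -0.00496179]), 'grasp_force': 0.0, 'opening': 0.09274612892669468}
top 408.0948078175019 281.4080641917251 205.18033211704548 [ 0.5179341  -0.06862625  1.11522165] [-0.0259656   0.71550201 -0.69779274  0.02163225]
side 436.3831041002027 279.068467261742 206.91037330121026 [0.33694838 0.64780524 0.72542537] [ 0.06857117 -0.12734594  0.89441738 -0.42320038]
```

View pics/top0.png

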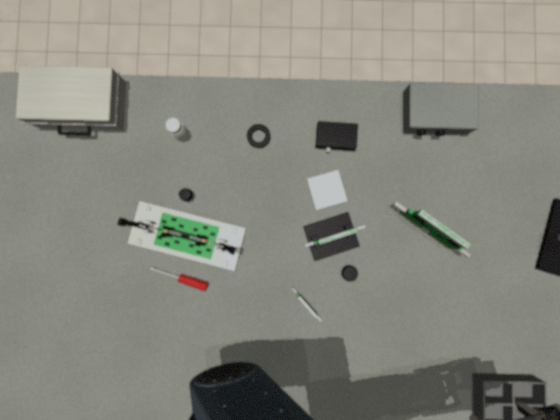

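View pics/side0.png

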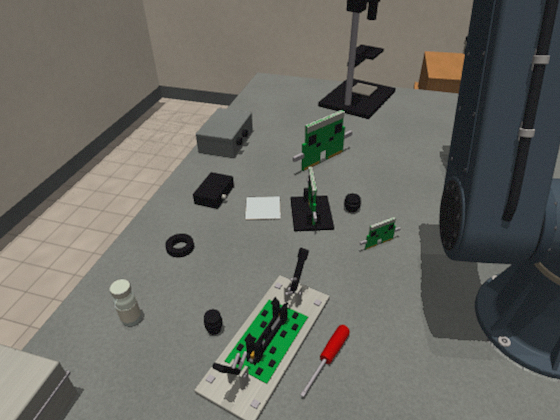

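Top view: board candidates are the one in the black stand at (335,237), a larger one at (432,228) and a small one at (307,305). The middle-sized one in the stand is the one described. The dock is at (187,236), with levers at (125,223) and (228,248). I'll measure these and check the choice in a close crop.

```bash
python3 - <<'E'
from h import *
import pickle
c=pickle.load(open("top0.pkl","rb"));im=c["img"].astype(int)
hsv=cv2.cvtColor(c["img"],cv2.COLOR_BGR2HSV)
# stand: dark in window
def rect(mask,x0,y0,x1,y1,z,name):
    m=np.zeros(mask.shape,np.uint8);m[y0:y1,x0:x1]=mask[y0:y1,x0:x1]
    m=cv2.morphologyEx(m,cv2.MORPH_CLOSE,np.ones((9,9)))
    cs=max(cv2.findContours(m,0,2)[0],key=cv2.contourArea)
    b=cv2.boxPoints(cv2.minAreaRect(cs)); P=np.array([cast(c,u,v,z) for u,v in b])
    e=P[1]-P[0],P[2]-P[1]; l=max(e,key=np.linalg.norm)
    print(name,"px",b.mean(0).round(1),"ctr",P.mean(0).round(4),"sides",[round(np.linalg.norm(k),4) for k in e],"yaw long",round(np.degrees(np.arctan2(l[1],l[0])),1))
v=hsv[...,2]; 
rect((v<50).astype(np.uint8),295,205,366,262,.008,"stand")
white=((hsv[...,1]<40)&(v>165)).astype(np.uint8)
rect(((v>150)|((hsv[...,1]>150)&(hsv[...,0]>40)&(hsv[...,0]<80)&(v>80))).astype(np.uint8),120,195,250,272,.012,"dock")
rect(((hsv[...,0]>40)&(hsv[...,0]<80)&(hsv[...,1]>120)).astype(np.uint8),150,205,225,262,.014,"dockgreen")
g=c["img"][195:275,300:375];a=cv2.resize(g,None,fx=5,fy=5,interpolation=cv2.INTER_CUBIC)
g=c["img"][190:280,110:255];b=cv2.resize(g,None,fx=5,fy=5,interpolation=cv2.INTER_CUBIC)[:400]
b=cv2.resize(c["img"][195:275,112:252],(420,400*420//700*1)) 
o=np.zeros((600,800,3),np.uint8);o[:400,:375]=a
o[:240,380:800]=b
s=pickle.load(open("side0.pkl","rb"))["img"]; k=cv2.resize(s[160:235,270:375],None,fx=4,fy=4); o[250:550,380:800]=k
cv2.imwrite("pics/crop.png",o)
E
```

```text
stand px [347.7 231.2] ctr [ 0.5266 -0.242   0.008 ] sides [np.float64(0.0282), np.float64(0.0735)] yaw long -167.9
dock px [185.9 235.4] ctr [0.5043 0.1951 0.012 ] sides [np.float64(0.1236), np.float64(0.3032)] yaw long -103.0
dockgreen px [185.9 235.4] ctr [0.5044 0.1943 0.014 ] sides [np.float64(0.08), np.float64(0.1527)] yaw long -102.5
```

View pics/crop.png

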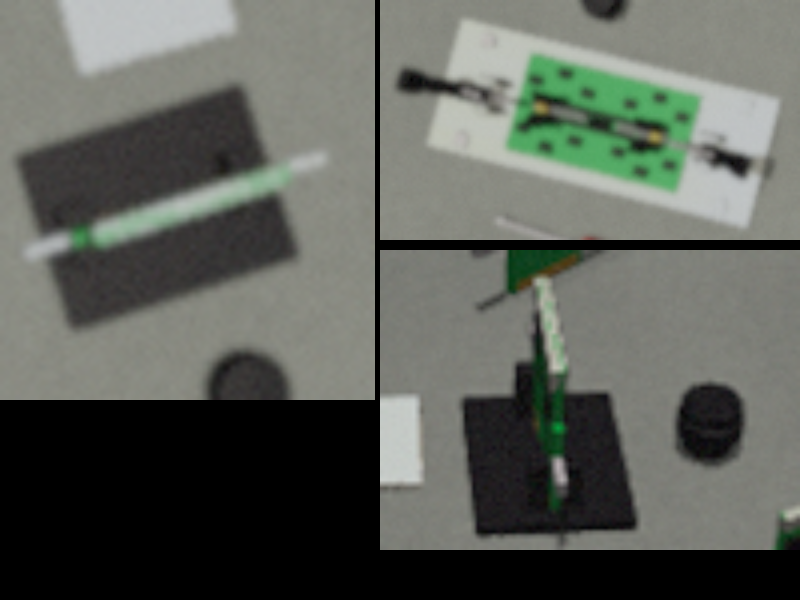

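The crop confirms it: the board is in the black stand with its aluminium bar on top and tabs at both ends. Dock levers are both open, the handles leaning outward at (410,80) and (740,162) in the crop.

```bash
python3 - <<'E'
from h import *
import pickle
c=pickle.load(open("top0.pkl","rb"))
f=lambda u,v,z:cast(c,300+u/5,195+v/5,z)
S=np.array([f(u,v,.008) for u,v in[(18,157),(243,85),(297,258),(73,328)]])
print("stand",S.mean(0),[np.linalg.norm(S[i]-S[i-1]).round(4) for i in range(4)])
a,b=f(93,238,.11),f(290,176,.11);d=b-a
print("bar",(a+b)/2,np.linalg.norm(d),np.degrees(np.arctan2(d[1],d[0])))
e=S[1]-S[0]+S[2]-S[3];print("stand y yaw",np.degrees(np.arctan2(e[1],e[0])))
a,b=f(28,253,.047),f(325,158,.047);print("tabs",(a+b)/2,np.linalg.norm(b-a))
s=ctrl.get_state();t=np.array([.5,-.21,.23])
p=s["ee_pos"];print("tool delta/0.25 to hover",rot(s["tcp_rot"]).T@(np.array([*((S.mean(0))[:2]),.23])-p)/.25)
E
```

```text
stand [ 0.51145437 -0.19856291  0.008     ] [np.float64(0.0966), np.float64(0.1283), np.float64(0.0976), np.float64(0.1267)]
bar [ 0.51234491 -0.20317349  0.11      ] 0.10155835061018316 -71.16514059857994
stand y yaw -71.07980005228787
tabs [ 0.51259524 -0.20382815  0.047     ] 0.16295054172529866
tool delta/0.25 to hover [ 1.75589796 -0.88286788 -0.00228016]
```

```bash
python3 -m handwheel '[[0.16,-0.08,0,0,0,0,1],[0.16,-0.08,0,0,0,0,1],[0.16,-0.08,0,0,0,0,1],[0.16,-0.08,0,0,0,0,1],[0.16,-0.08,0,0,0,0,1],[0.16,-0.08,0,0,0,0,1],[0.16,-0.08,0,0,0,0,1],[0.16,-0.08,0,0,0,0,1],[0.16,-0.08,0,0,0,0,1],[0.16,-0.08,0,0,0,0,1],[0.16,-0.08,0,0,0,0,1],[0,0,0,0,0,-0.0576,1],[0,0,0,0,0,-0.0576,1],[0,0,0,0,0,-0.0576,1],[0,0,0,0,0,-0.0576,1],[0,0,0,0,0,-0.0576,1],[0,0,0,0,0,-0.0576,1],[0,0,0,0,0,-0.0576,1],[0,0,0,0,0,-0.0576,1],[0,0,0,0,0,-0.0576,1]]'
python3 -m handwheel '[[0,0,0,0,0,0,1]]'
python3 - <<'E'
from h import *
import pickle
c=eyes.camera("wrist");cv2.imwrite("pics/w1.png",c["img"]);pickle.dump(c,open("w1.pkl","wb"))
s=ctrl.get_state();M=rot(s["tcp_rot"]);print(s["ee_pos"],M.round(4),s["force"])
print(c["origin"],c["fx"],[proj(c,p) for p in([.512,-.202,.11],[.528,-.249,.11],[.496,-.155,.11])])
E
```

```text
time: 2.6
ee_pos: [0.5125, -0.1991, 0.2293]
tcp_rot: [-0.0, 0.579, 0.816, -0.0]
force: [-0.2, -0.7, -0.5]
opening: 0.0928
grasp_force: 0.0
time: 2.72
ee_pos: [0.5125, -0.1992, 0.2294]
tcp_rot: [-0.0, 0.582, 0.813, -0.0]
force: [-0.6, -0.0, 0.3]
opening: 0.0932
grasp_force: 0.0
[ 0.51255858 -0.19918205  0.22940926] [[-3.208e-01  9.472e-01 -4.000e-04]
 [ 9.472e-01  3.208e-01  2.000e-04]
 [ 3.000e-04 -3.000e-04 -1.000e+00]] [ 0.34553008 -0.12956521  0.42564116]
[ 0.48925296 -0.13132902  0.38410591] 290.76916908563436 [(np.float64(279.52307283292276), np.float64(209.66355664302418)), (np.float64(279.6202475018337), np.float64(256.61746879541704)), (np.float64(279.41673076122896), np.float64(158.28003922666994))]
```

View pics/w1.png

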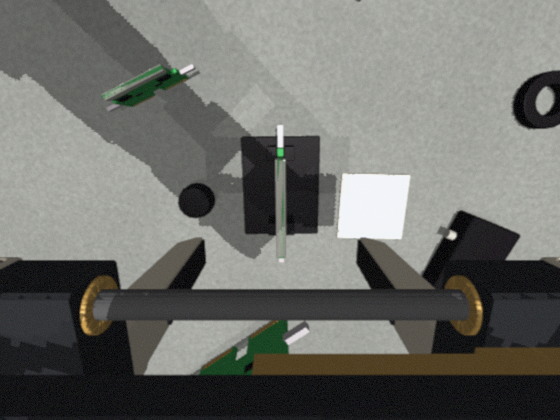

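Wrist view: bar runs straight down the picture from (281,157) to (281,262), about 1 mm from the predicted line and the length is right. Descending to grip.

```bash
python3 -m handwheel '[[-0.01,0,0.09,0,0,0,1],[0,0,0.09,0,0,0,1],[0,0,0.09,0,0,0,1],[0,0,0.09,0,0,0,1],[0,0,0.09,0,0,0,1],[0,0,0.088,0,0,0,1],[0,0,0,0,0,0,1],[0,0,0,0,0,0,-1],[0,0,0,0,0,0,-1],[0,0,0,0,0,0,-1],[0,0,0,0,0,0,-1],[0,0,0,0,0,0,-1],[0,0,0,0,0,0,-1],[0,0,0,0,0,0,-1],[0,0,0,0,0,0,-1]]' 30
```

```text
time: 4.65
ee_pos: [0.5135, -0.2016, 0.0951]
tcp_rot: [0.0, 0.581, 0.814, 0.0]
force: [-0.7, 0.2, 0.1]
opening: 0.0176
grasp_force: 0.0
```

```bash
python3 -m handwheel '[[0,0,0,0,0,0,-1],[0,0,0,0,0,0,-1],[0,0,0,0,0,0,-1],[0,0,0,0,0,0,-1]]' 30
```

```text
time: 5.15
ee_pos: [0.5134, -0.2016, 0.0951]
tcp_rot: [-0.0, 0.581, 0.814, -0.0]
force: [-0.1, 0.0, 0.5]
opening: 0.0095
grasp_force: 30.0
```

```bash
python3 -m handwheel '[[0,0,-0.04,0,0,0,-1],[0,0,-0.06,0,0,0,-1],[0,0,-0.1,0,0,0,-1],[0,0,-0.14,0,0,0,-1],[0,0,-0.14,0,0,0,-1],[0,0,-0.1,0,0,0,-1],[0.15,0.047,0,0,0,0,-1],[0.15,0.047,0,0,0,0,-1],[0.15,0.047,0,0,0,0,-1],[0.15,0.047,0,0,0,0,-1],[0.15,0.047,0,0,0,0,-1],[0.15,0.047,0,0,0,0,-1],[0.15,0.047,0,0,0,0,-1],[0.15,0.047,0,0,0,0,-1],[0.15,0.047,0,0,0,0,-1],[0.164,0.051,0,0,0,0,-1],[0,0,0,0,0,0.0436,-1],[0,0,0,0,0,0.0436,-1],[0,0,0,0,0,0.0436,-1],[0,0,0,0,0,0.0436,-1]]'
python3 -m handwheel '[[0,0,0,0,0,0,-1],[0,0,0,0,0,0,-1]]'
python3 - <<'E'
from h import *
import pickle
for n in("wrist","side","top"):
    c=eyes.camera(n);cv2.imwrite(f"pics/{n}2.png",c["img"]);pickle.dump(c,open(n+"2.pkl","wb"))
    if n=="wrist":w=c
s=ctrl.get_state();M=rot(s["tcp_rot"]);print(s["ee_pos"],M.round(4),s["force"],s["opening"],w["origin"])
E
```

```text
time: 7.65
ee_pos: [0.5026, 0.1949, 0.2412]
tcp_rot: [0.0, 0.781, 0.625, 0.0]
force: [-1.1, -0.4, -1.9]
opening: 0.0098
grasp_force: 30.0
time: 7.9
ee_pos: [0.5027, 0.1949, 0.2406]
tcp_rot: [0.0, 0.779, 0.627, 0.0]
force: [-0.6, 0.9, -2.4]
opening: 0.0097
grasp_force: 30.0
[0.50266392 0.19486142 0.2402991 ] [[ 2.142e-01  9.768e-01  1.000e-04]
 [ 9.768e-01 -2.142e-01  1.000e-04]
 [ 1.000e-04  1.000e-04 -1.000e+00]] [-0.87359936 -0.01441212 -4.24038354] 0.00996226819812075 [0.51754008 0.2649254  0.39534811]
```

View pics/wrist2.png

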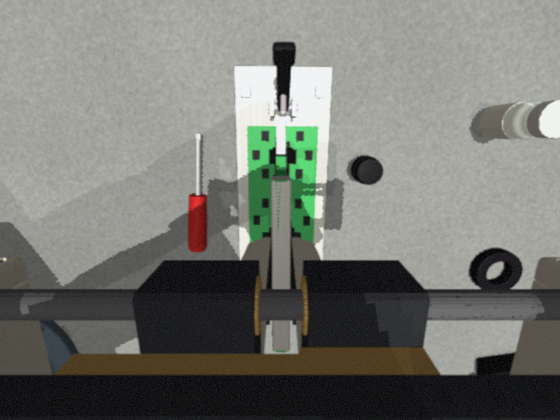

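View pics/side2.png

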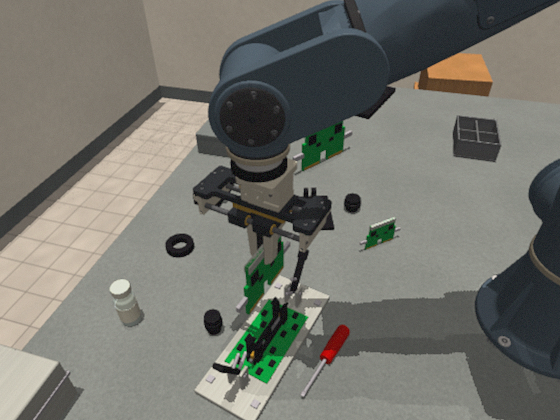

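Wrist view: the board hangs along the slot (bar top 177–350 px down at column 281), the plate's far end is at row 67 between columns 236 and 332, and the screwdriver and lens are clear. Side view: the board is upright above the dock. Next, the dock axis and centre from the plate edges.

```bash
python3 - <<'E'
from h import *
import pickle
c=pickle.load(open("wrist2.pkl","rb"));im=c["img"];v=im.min(2).astype(int)
L=[];Rr=[]
for r in list(range(72,92))+list(range(104,150)):
    g=np.where(v[r,225:345]>170)[0]+225
    L.append(cast(c,g.min()-.5,r,.012)[:2]);Rr.append(cast(c,g.max()+.5,r,.012)[:2])
T=[]
for u in list(range(242,270))+list(range(298,327)):
    g=np.where(v[50:100,u]>170)[0]+50; T.append(cast(c,u,g.min()-.5,.012)[:2])
def fit(P):
    vx,vy,x,y=cv2.fitLine(np.array(P,np.float32),cv2.DIST_HUBER,0,.0005,.0005).ravel();return np.array([x,y]),np.array([vx,vy])
(l,dl),(r,dr),(t,dt)=fit(L),fit(Rr),fit(T)
for d in(dl,dr,dt):print(np.degrees(np.arctan2(d[1],d[0]))%180)
dl*=np.sign(dl[1]);dr*=np.sign(dr[1]);y=dl+dr;y/=np.linalg.norm(y);x=np.array([y[1],-y[0]])
print("width",(r-l)@x)
m=(l+r)/2; # on axis in x
ctr=x*(m@x)+y*(t@y-.15);print("centre",ctr,"yaw y",np.degrees(np.arctan2(y[1],y[0])))
# top image: same with original pictures: plate contour & guide dark pixels
c=pickle.load(open("top0.pkl","rb"));im=c["img"];hs=cv2.cvtColor(im,cv2.COLOR_BGR2HSV)
for n,p in(("mouth+",[*(ctr+.046*y),.066]),("mouth-",[*(ctr-.046*y),.066]),("ctr key",[*ctr,.046]),("end+",[*(ctr+.15*y),.012]),("end-",[*(ctr-.15*y),.012])):print(n,np.round(proj(c,p),1))
m=((hs[...,0]>40)&(hs[...,0]<80)&(hs[...,1]>120)).astype(np.uint8);m[:205]=0;m[262:]=0;m[:,:150]=0;m[:,225:]=0
b=cv2.boxPoints(cv2.minAreaRect(max(cv2.findContours(cv2.morphologyEx(m,3,np.ones((9,9))),0,2)[0],key=cv2.contourArea)))
print("top green ctr",np.mean([cast(c,*q,.0135) for q in b],0))
k=cv2.resize(im[200:275,115:250],None,fx=5.9,fy=5.9,interpolation=cv2.INTER_CUBIC)
for p in([*(ctr+.046*y),.066],[*(ctr-.046*y),.066],[*ctr,.046]):
    q=(np.array(proj(c,p))+.5-[115,200])*5.9; cv2.drawMarker(k,tuple(int(a) for a in q),(0,0,255),0,15,1)
cv2.imwrite("pics/dock.png",k)
# current held board from the wrist and top
c=pickle.load(open("wrist2.pkl","rb"))
print("wrist bar far end at z.255: px(281,177) ->",cast(c,281,177,.2553)[:2])
E
```

```text
77.20624
76.958046
167.23836
width 0.11958907
centre [0.50319785 0.19262643] yaw y 77.082146
mouth+ [164.4 231.5]
mouth- [199.  240.4]
ctr key [183.6 235.8]
end+ [133.3 222. ]
end- [240.4 249.6]
top green ctr [0.5043461  0.19445765 0.0135    ]
wrist bar far end at z.255: px(281,177) -> [0.51313831 0.24384157]
```

View pics/dock.png

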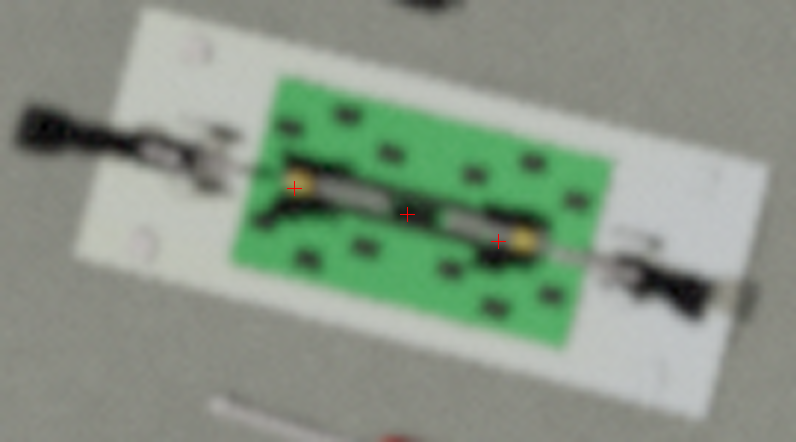

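Marks fall on the slot line within about 2 mm. I'll lower to just above the mouth and look again close up.

```bash
python3 -m handwheel '[[-0.0056,0.005,0.05,0,0,0.003,-1],[0,0,0.1,0,0,0,-1],[0,0,0.1,0,0,0,-1],[0,0,0.05,0,0,0,-1],[0,0,0,0,0,0,-1],[0,0,0,0,0,0,-1]]'
python3 - <<'E'
from h import *
import pickle
o=np.zeros((600,800,3),np.uint8)
for n in("wrist","side","top"):
    c=eyes.camera(n);cv2.imwrite(f"pics/{n}3.png",c["img"]);pickle.dump(c,open(n+"3.pkl","wb"))
    if n=="side":o[:440,420:]=cv2.resize(c["img"][245:410,190:332],(380,440),interpolation=cv2.INTER_CUBIC)
    if n=="wrist":o[:,:410]=cv2.resize(c["img"][0:300,180:385],(410,600),interpolation=cv2.INTER_CUBIC)
cv2.imwrite("pics/look3.png",o)
s=ctrl.get_state();M=rot(s["tcp_rot"]);print(s["ee_pos"],M.round(4),s["force"],s["time"])
E
```

```text
time: 8.8
ee_pos: [0.5041, 0.1933, 0.1659]
tcp_rot: [0.0, 0.783, 0.623, 0.001]
force: [-0.6, 0.3, -2.2]
opening: 0.0095
grasp_force: 30.0
[0.50395493 0.19335144 0.16587798] [[ 2.247e-01  9.744e-01  1.300e-03]
 [ 9.744e-01 -2.247e-01  4.000e-04]
 [ 7.000e-04  1.200e-03 -1.000e+00]] [-0.50488845  0.51148009 -2.12482478] 8.95
```

View pics/look3.png

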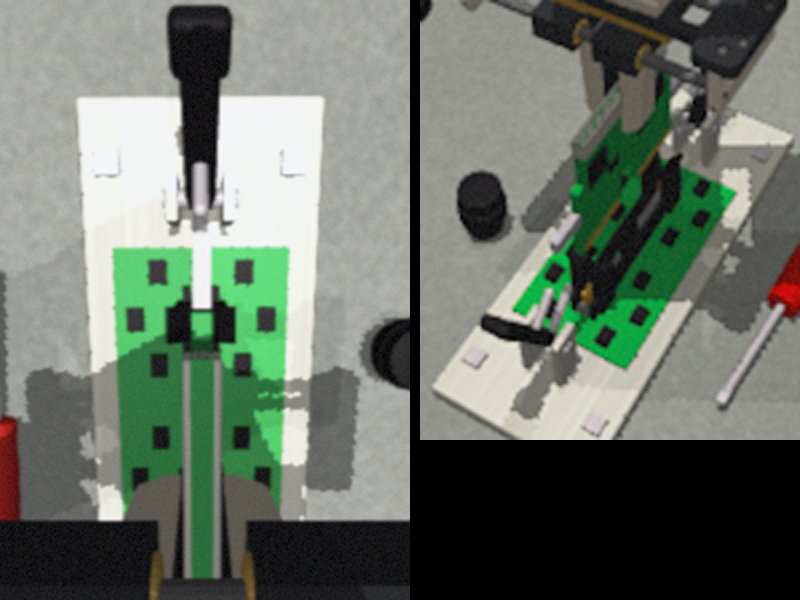

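Close look: in the wrist crop the tab (column 202), cheeks (172/230) and guides (167/235) are in line to within 1 mm. The side crop shows the board upright over the slot. Next, the along-slot offset.

```bash
python3 - <<'E'
from h import *
import pickle
c=pickle.load(open("wrist3.pkl","rb"));s=ctrl.get_state();p=s["ee_pos"];M=rot(s["tcp_rot"])
im=c["img"].astype(int);v=im.min(2)
def rel(u,r,z):return ((cast(c,u,r,z)-p)@M)[:2].round(4)
rows=[np.where(v[30:70,u]>170)[0].min()+29.5 for u in list(range(225,260))+list(range(302,335))]
us=list(range(225,260))+list(range(302,335))
a=np.polyfit(us,rows,1);r0=np.polyval(a,280.5);print("slope",a[0],"plate end",rel(280.5,r0,.012),"-> dock ctr x",rel(280.5,r0,.012)[0]-.15)
E_=p[2]-.085
print("tab end (true 0.082)",rel(281,235/2,E_+.042),rel(281,235/2,E_+.032))
print("bar end (true .05)",rel(281,352/2,E_+.1))
print("plate sides y",rel(219.5,60,.012),rel(341,60,.012))
print("guide far edge",rel(281,300/2,.066),"near",rel(281,345/2,.066),"cheek top",rel(281,196/2,.057))
# side: where do dock-centre-based points sit
y=np.array([M[0,0],M[1,0]])
E
```

```text
slope -0.008381599371464283 plate end [ 0.1498 -0.0002] -> dock ctr x -0.00020000000000000573
tab end (true 0.082) [0.0801 0.    ] [0.0805 0.0001]
bar end (true .05) [ 0.0506 -0.0001]
plate sides y [ 0.138  -0.0592] [0.1378 0.0583]
guide far edge [0.0558 0.0001] near [0.0364 0.    ] cheek top [0.0988 0.0002]
```

```bash
python3 -m handwheel '[[0,0,0.03,0,0,0,-1],[0,0,0.04,0,0,0,-1],[0,0,0.03,0,0,0,-1],[0,0,0.02,0,0,0,-1],[0,0,0.02,0,0,0,-1],[0,0,0.01,0,0,0,-1],[0,0,0,0,0,0,-1]]'
```

```text
time: 9.82
ee_pos: [0.5036, 0.1932, 0.1276]
tcp_rot: [-0.0, 0.783, 0.623, -0.0]
force: [-0.5, 0.5, -2.5]
opening: 0.0098
grasp_force: 30.0
```

```bash
python3 -m handwheel '[[0,0,0.008,0,0,0,-1],[0,0,0.008,0,0,0,-1],[0,0,0.006,0,0,0,-1],[0,0,0,0,0,0,-1]]'; python3 -m handwheel '[[0,0,0.005,0,0,0,-1],[0,0,0,0,0,0,-1]]';python3 -m handwheel '[[0,0,0.005,0,0,0,-1],[0,0,0,0,0,0,-1]]'
```

```text
time: 10.32
ee_pos: [0.5036, 0.1932, 0.122]
tcp_rot: [-0.0, 0.783, 0.623, -0.0]
force: [0.8, 0.1, -1.7]
opening: 0.0096
grasp_force: 30.0
time: 10.58
ee_pos: [0.5036, 0.1932, 0.1208]
tcp_rot: [-0.0, 0.783, 0.623, -0.0]
force: [-0.3, -0.1, -2.1]
opening: 0.0099
grasp_force: 30.0
time: 10.82
ee_pos: [0.5036, 0.1932, 0.1196]
tcp_rot: [0.0, 0.783, 0.623, -0.0]
force: [-0.2, 0.1, -2.1]
opening: 0.0097
grasp_force: 30.0
```

```bash
for i in 1 2; do python3 -m handwheel '[[0,0,0.004,0,0,0,-1],[0,0,0,0,0,0,-1]]' | grep -E "ee_pos|force"; done
```

```text
ee_pos: [0.5039, 0.1934, 0.119]
force: [-0.1, -0.0, 2.9]
grasp_force: 30.0
ee_pos: [0.5041, 0.1934, 0.1186]
force: [-2.7, -0.2, 11.7]
grasp_force: 30.0
```

Contact at a lower-edge height of about 34 mm, which fits resting on the toes. Ease off, release, rise, close and go outboard of the +y lever.

```bash
python3 -m handwheel '[[0,0,-0.003,0,0,0,-1],[0,0,0,0,0,0,-0.6],[0,0,0,0,0,0,0],[0,0,0,0,0,0,0],[0,0,0,0,0,0,0],[0,0,0,0,0,0,0]]'
python3 - <<'E'
from h import *
s=ctrl.get_state();print(s["opening"],s["force"])
E
python3 -m handwheel '[[0,0,-0.03,0,0,0,0],[0,0,-0.08,0,0,0,0],[0,0,-0.12,0,0,0,0],[0,0,-0.12,0,0,0,0],[0,0,-0.1,0,0,0,-1],[0.16,0,0,0,0,0,-1],[0.16,0,0,0,0,0,-1],[0.16,0,0,0,0,0,-1],[0.16,0,0,0,0,0,-1],[0,0,0,0,0,0,-1]]' 10
python3 - <<'E'
from h import *
import pickle
o=np.zeros((440,790,3),np.uint8)
c=eyes.camera("side");o[:,:380]=cv2.resize(c["img"][245:410,190:332],(380,440),interpolation=cv2.INTER_CUBIC);pickle.dump(c,open("side4.pkl","wb"))
c=eyes.camera("wrist");o[:,390:]=cv2.resize(c["img"][:,80:480],(400,440));pickle.dump(c,open("wrist4.pkl","wb"))
cv2.imwrite("pics/look4.png",o)
s=ctrl.get_state();print(s["ee_pos"],rot(s["tcp_rot"]).round(4),s["opening"],s["force"])
E
```

```text
time: 12.08
ee_pos: [0.5036, 0.1932, 0.1183]
tcp_rot: [-0.0, 0.783, 0.623, -0.0]
force: [-0.0, 0.1, -0.8]
opening: 0.0458
grasp_force: 0.0
0.045813568500913414 [-0.00530807  0.05708266 -0.82783517]
time: 13.32
ee_pos: [0.5395, 0.3511, 0.2309]
tcp_rot: [-0.0, 0.782, 0.623, 0.0]
force: [-0.1, 0.3, -0.2]
opening: 0.0005
grasp_force: 0.0
[0.53933844 0.34890666 0.23095002] [[ 2.243e-01  9.745e-01 -3.000e-04]
 [ 9.745e-01 -2.243e-01 -4.000e-04]
 [-4.000e-04 -2.000e-04 -1.000e+00]] 0.000603446521785033 [0.01549128 0.25469672 0.29066153]
```

View pics/look4.png

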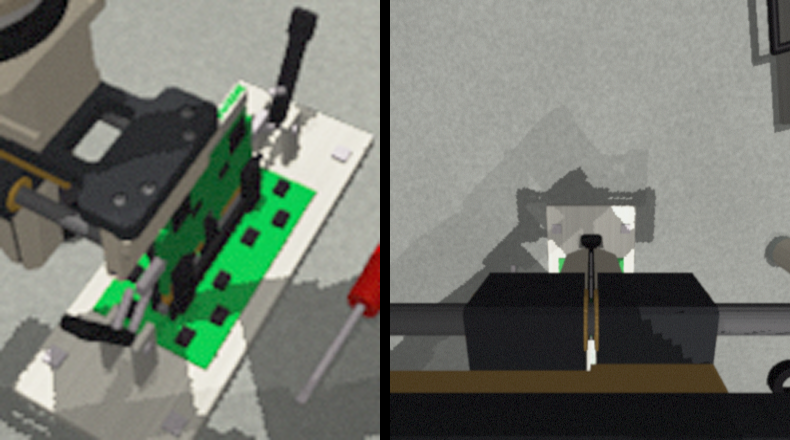

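The side view shows the board standing upright in the slot, free, with both levers open and the gripper outboard of the near lever. Now the +y lever: step outward 6 mm, descend, and push inward.

```bash
python3 -m handwheel '[[0.03,0,0,0,0,0,-1],[0,0,0.1,0,0,0,-1],[0,0,0.12,0,0,0,-1],[0,0,0.12,0,0,0,-1],[0,0,0.08,0,0,0,-1],[0,0,0.04,0,0,0,-1],[0,0,0,0,0,0,-1]]' ; python3 -m handwheel '[[-0.02,0,0,0,0,0,-1],[-0.02,0,0,0,0,0,-1],[-0.02,0,0,0,0,0,-1],[-0.02,0,0,0,0,0,-1],[0,0,0,0,0,0,-1]]'
```

```text
time: 14.3
ee_pos: [0.5414, 0.3564, 0.1159]
tcp_rot: [-0.0, 0.783, 0.623, -0.0]
force: [-0.2, -0.6, -0.4]
opening: 0.0002
grasp_force: 0.0
time: 14.92
ee_pos: [0.5368, 0.3366, 0.1161]
tcp_rot: [0.0, 0.783, 0.623, 0.0]
force: [0.4, 0.7, 1.5]
opening: 0.0003
grasp_force: 0.6
```

```bash
cat > st.py <<'E'
from h import *
s=ctrl.get_state();M=rot(s["tcp_rot"]);d=s["ee_pos"]-np.array([.5037,.1934,0]);y=np.array([.2236,.9747,0])
print("t",round(s["time"],2),"dock y",round(d@y*1000,2),"z",round(d[2]*1000,1),"F along y",round(s["force"]@y,2),s["force"].round(1))
E
python3 -m handwheel '[[-0.02,0,0,0,0,0,-1],[-0.02,0,0,0,0,0,-1],[0,0,0,0,0,0,-1]]' >/dev/null; python3 st.py;python3 -m handwheel '[[-0.02,0,0,0,0,0,-1],[0,0,0,0,0,0,-1]]' >/dev/null; python3 st.py;python3 -m handwheel '[[-0.02,0,0,0,0,0,-1],[0,0,0,0,0,0,-1]]' >/dev/null; python3 st.py
```

```text
t 15.3 dock y 136.65 z 115.7 F along y 0.6 [ 0.5  0.5 -0.2]
t 15.55 dock y 131.82 z 115.7 F along y 0.2 [ 0.1  0.2 -0.4]
t 15.8 dock y 126.86 z 115.8 F along y -0.02 [ 0.9 -0.2  1. ]
```

```bash
for i in 1 2 3; do python3 -m handwheel '[[-0.012,0,0,0,0,0,-1],[0,0,0,0,0,0,-1]]' >/dev/null; python3 st.py; done
```

```text
t 16.05 dock y 124.11 z 115.9 F along y 0.8 [0.1 0.8 1. ]
t 16.3 dock y 121.13 z 115.9 F along y 1.16 [1.  1.  0.6]
t 16.55 dock y 118.21 z 116.0 F along y 2.3 [-0.2  2.4  1.2]
```

```bash
for i in 1 2 3; do python3 -m handwheel '[[-0.008,0,0,0,0,0,-1],[0,0,0,0,0,0,-1]]' >/dev/null; python3 st.py; done
```

```text
t 16.8 dock y 116.17 z 115.9 F along y 1.99 [0.6 1.9 1.2]
t 17.05 dock y 114.16 z 115.9 F along y 2.21 [2.  1.8 1.3]
t 17.3 dock y 112.21 z 115.9 F along y 2.68 [1.1 2.5 2.1]
```

```bash
for i in 1 2 3 4; do python3 -m handwheel '[[-0.006,0,0,0,0,0,-1],[0,0,0,0,0,0,-1]]' >/dev/null; python3 st.py; done
```

```text
t 17.55 dock y 110.82 z 115.9 F along y 4.48 [1.4 4.3 2.6]
t 17.8 dock y 109.26 z 116.0 F along y 3.38 [0.7 3.3 3.9]
t 18.05 dock y 107.67 z 115.9 F along y 3.21 [1.3 3.  2.6]
t 18.3 dock y 106.17 z 115.9 F along y 3.52 [1.2 3.3 2.5]
```

```bash
for i in 1 2 3 4; do python3 -m handwheel '[[-0.006,0,0,0,0,0,-1],[0,0,0,0,0,0,-1]]' >/dev/null; python3 st.py; done
```

```text
t 18.55 dock y 104.66 z 115.8 F along y 3.52 [0.7 3.5 1.8]
t 18.8 dock y 103.18 z 115.8 F along y 3.32 [2.1 2.9 1.3]
t 19.05 dock y 101.68 z 115.8 F along y 3.71 [ 2.   3.3 -0.4]
t 19.3 dock y 100.15 z 115.7 F along y 2.92 [ 2.5  2.4 -2.2]
```

```bash
for i in 1 2 3 4; do python3 -m handwheel '[[-0.006,0,0,0,0,0,-1],[0,0,0,0,0,0,-1]]' >/dev/null; python3 st.py; done
```

```text
t 19.55 dock y 98.67 z 115.8 F along y 4.52 [ 1.5  4.3 -1.3]
t 19.8 dock y 97.19 z 115.8 F along y 3.58 [ 0.2  3.6 -2.5]
t 20.05 dock y 95.73 z 115.9 F along y 4.09 [-0.5  4.3 -1.4]
t 20.3 dock y 94.26 z 115.9 F along y 4.02 [ 0.1  4.1 -1.6]
```

```bash
for i in 1 2 3 4; do python3 -m handwheel '[[-0.004,0,0,0,0,0,-1],[0,0,0,0,0,0,-1]]' >/dev/null; python3 st.py; done
```

```text
t 20.55 dock y 93.31 z 115.9 F along y 4.73 [-0.2  4.9 -1.7]
t 20.8 dock y 92.47 z 115.9 F along y 5.35 [ 1.3  5.2 -1.8]
t 21.05 dock y 91.8 z 115.9 F along y 8.63 [ 1.7  8.5 -3. ]
t 21.3 dock y 91.24 z 116.1 F along y 9.51 [ 0.7  9.6 -3. ]
```

Coming up solid at 92 mm. On towards 15 N.

```bash
for i in 1 2 3; do python3 -m handwheel '[[-0.003,0,0,0,0,0,-1],[0,0,0,0,0,0,-1]]' >/dev/null; python3 st.py; done
```

```text
t 21.55 dock y 90.86 z 116.1 F along y 12.87 [ 2.6 12.6 -4.2]
t 21.8 dock y 90.42 z 116.1 F along y 14.52 [ 1.5 14.5 -4.9]
t 22.05 dock y 90.01 z 116.2 F along y 16.78 [ 2.6 16.6 -5.5]
```

```bash
python3 -m handwheel '[[0,0,0,0,0,0,-1],[0,0,0,0,0,0,-1],[0,0,0,0,0,0,-1],[0,0,0,0,0,0,-1]]' >/dev/null; python3 st.py; python3 -m handwheel '[[0,0,0,0,0,0,-1],[0,0,0,0,0,0,-1],[0,0,0,0,0,0,-1],[0,0,0,0,0,0,-1]]' >/dev/null; python3 st.py
python3 -m handwheel '[[0.02,0,0,0,0,0,-1],[0.06,0,0,0,0,0,-1],[0.1,0,0,0,0,0,-1],[0,0,0,0,0,0,-1]]' ; python3 st.py
```

```text
t 22.55 dock y 90.02 z 116.2 F along y 17.09 [ 2.  17.1 -4.4]
t 23.05 dock y 90.05 z 116.2 F along y 16.61 [ 2.6 16.5 -4.8]
time: 23.55
ee_pos: [0.5336, 0.3242, 0.1157]
tcp_rot: [0.0, 0.782, 0.623, -0.0]
force: [-0.6, -0.2, -0.7]
opening: 0.0005
grasp_force: 0.0
t 23.55 dock y 134.19 z 115.7 F along y -0.34 [-0.6 -0.2 -0.7]
```

```bash
python3 -m handwheel '[[0,0,-0.06,0,0,0,-1],[0,0,-0.12,0,0,0,-1],[0,0,-0.14,0,0,0,-1],[0,0,-0.14,0,0,0,-1],[-0.08,0,0,0,0,0,-1],[-0.16,0,0,0,0,0,-1],[-0.16,0,0,0,0,0,-1],[-0.16,0,0,0,0,0,-1],[-0.16,0,0,0,0,0,-1],[-0.16,0,0,0,0,0,-1],[-0.16,0,0,0,0,0,-1],[-0.16,0,0,0,0,0,-1],[0,0,0,0,0,0,-1],[0,0,0,0,0,0,-1]]'; python3 st.py
python3 - <<'E'
from h import *
import pickle
c=eyes.camera("wrist");pickle.dump(c,open("wrist5.pkl","wb"));s=eyes.camera("side");pickle.dump(s,open("side5.pkl","wb"))
y=np.array([.2236,.9747])
print("r tip expected px side",proj(s,[*(np.array([.5037,.1934])-y*.145),.125]))
E
```

```text
time: 25.3
ee_pos: [0.4661, 0.0307, 0.2316]
tcp_rot: [0.0, 0.783, 0.622, 0.0]
force: [0.4, 1.0, 0.7]
opening: 0.0001
grasp_force: 0.0
t 25.3 dock y -166.94 z 231.6 F along y 1.02 [0.4 1.  0.7]
r tip expected px side (np.float64(304.9606575632496), np.float64(247.51211419060624))
```

```bash
python3 -m handwheel '[[0,0,0.1,0,0,0,-1],[0,0,0.12,0,0,0,-1],[0,0,0.12,0,0,0,-1],[0,0,0.08,0,0,0,-1],[0,0,0.043,0,0,0,-1],[0,0,0,0,0,0,-1]]' >/dev/null; python3 st.py; python3 -m handwheel '[[0.02,0,0,0,0,0,-1],[0.02,0,0,0,0,0,-1],[0.02,0,0,0,0,0,-1],[0.02,0,0,0,0,0,-1],[0,0,0,0,0,0,-1]]' >/dev/null; python3 st.py; for i in 1 2 3; do python3 -m handwheel '[[0.02,0,0,0,0,0,-1],[0,0,0,0,0,0,-1]]' >/dev/null; python3 st.py;done
```

```text
t 26.15 dock y -166.58 z 114.9 F along y 0.04 [-0.6  0.2  0.2]
t 26.77 dock y -146.45 z 115.1 F along y -0.18 [-0.3 -0.1 -0.4]
t 27.02 dock y -141.61 z 115.1 F along y 0.04 [-0.6  0.2 -0.7]
t 27.27 dock y -136.59 z 115.1 F along y 0.07 [-0.2  0.1 -0.2]
t 27.52 dock y -131.59 z 115.1 F along y -1.18 [ 0.3 -1.3  0. ]
```

```bash
for i in 1 2 3 4; do python3 -m handwheel '[[0.012,0,0,0,0,0,-1],[0,0,0,0,0,0,-1]]' >/dev/null; python3 st.py;done
```

```text
t 27.77 dock y -128.87 z 115.2 F along y -2.48 [-0.5 -2.4  1.8]
t 28.02 dock y -125.88 z 115.2 F along y -2.84 [-0.9 -2.7  2. ]
t 28.27 dock y -122.83 z 115.1 F along y -2.44 [ 0.5 -2.6  1.3]
t 28.52 dock y -119.72 z 115.1 F along y -1.59 [ 0.3 -1.7  1. ]
```

```bash
for i in 1 2 3 4; do python3 -m handwheel '[[0.008,0,0,0,0,0,-1],[0,0,0,0,0,0,-1]]' >/dev/null; python3 st.py;done
```

```text
t 28.77 dock y -117.79 z 115.1 F along y -2.68 [-0.6 -2.6  2.1]
t 29.02 dock y -115.77 z 115.1 F along y -2.17 [-1.2 -1.9  1.9]
t 29.27 dock y -113.85 z 115.1 F along y -3.75 [-1.8 -3.4  3.8]
t 29.52 dock y -111.88 z 115.2 F along y -3.59 [-0.5 -3.6  3.9]
```

```bash
for i in 1 2 3 4 5; do python3 -m handwheel '[[0.006,0,0,0,0,0,-1],[0,0,0,0,0,0,-1]]' >/dev/null; python3 st.py;done
```

```text
t 29.77 dock y -110.41 z 115.1 F along y -4.81 [-1.2 -4.6  3.7]
t 30.02 dock y -108.89 z 115.1 F along y -4.74 [-1.9 -4.4  4.3]
t 30.27 dock y -107.38 z 115.1 F along y -3.73 [-1.2 -3.5  3.7]
t 30.52 dock y -105.83 z 115.1 F along y -3.66 [-0.8 -3.6  1.6]
t 30.77 dock y -104.36 z 115.0 F along y -3.17 [-0.5 -3.1 -0.2]
```

```bash
for i in 1 2 3 4 5; do python3 -m handwheel '[[0.006,0,0,0,0,0,-1],[0,0,0,0,0,0,-1]]' >/dev/null; python3 st.py;done
```

```text
t 31.02 dock y -102.92 z 114.9 F along y -4.47 [-0.  -4.6 -1. ]
t 31.27 dock y -101.5 z 114.9 F along y -5.43 [-0.7 -5.4 -1.9]
t 31.52 dock y -100.08 z 114.9 F along y -5.02 [ 0.3 -5.2 -2.3]
t 31.77 dock y -98.65 z 114.8 F along y -6.42 [-0.2 -6.5 -2.7]
t 32.02 dock y -97.23 z 114.7 F along y -5.71 [-0.6 -5.7 -3.8]
```

```bash
for i in 1 2 3 4; do python3 -m handwheel '[[0.004,0,0,0,0,0,-1],[0,0,0,0,0,0,-1]]' >/dev/null; python3 st.py;done
```

```text
t 32.27 dock y -96.36 z 114.7 F along y -6.99 [-1.  -7.  -2.7]
t 32.52 dock y -95.75 z 114.6 F along y -10.08 [ -0.7 -10.2  -3.1]
t 32.77 dock y -95.2 z 114.5 F along y -14.33 [ -0.2 -14.6  -4.2]
t 33.02 dock y -94.76 z 114.4 F along y -19.07 [ -2.5 -19.   -2.6]
```

```bash
python3 -m handwheel '[[-0.003,0,0,0,0,0,-1],[0,0,0,0,0,0,-1],[0,0,0,0,0,0,-1],[0,0,0,0,0,0,-1]]' >/dev/null; python3 st.py; python3 -m handwheel '[[0,0,0,0,0,0,-1],[0,0,0,0,0,0,-1],[0,0,0,0,0,0,-1],[0,0,0,0,0,0,-1],[0,0,0,0,0,0,-1]]' >/dev/null; python3 st.py
python3 -m handwheel '[[-0.02,0,0,0,0,0,-1],[-0.06,0,0,0,0,0,-1],[-0.1,0,0,0,0,0,-1],[0,0,-0.06,0,0,0,-1],[0,0,-0.12,0,0,0,-1],[0,0,-0.14,0,0,0,-1],[0,0,-0.14,0,0,0,-1],[0,0,0,0,0,0,-1]]' >/dev/null; python3 st.py
python3 - <<'E'
from h import *
import pickle
o=np.zeros((600,700,3),np.uint8)
c=eyes.camera("side");pickle.dump(c,open("side6.pkl","wb"));o=cv2.resize(c["img"][240:410,180:350],(600,600),interpolation=cv2.INTER_CUBIC)
cv2.imwrite("pics/look6.png",o);pickle.dump(eyes.camera("wrist"),open("wrist6.pkl","wb"))
E
```

```text
t 33.52 dock y -95.02 z 114.5 F along y -12.87 [ -1.5 -12.9  -3.8]
t 34.15 dock y -95.01 z 114.5 F along y -14.27 [ -1.6 -14.3  -2.9]
t 35.15 dock y -137.93 z 233.3 F along y -0.8 [-0.9 -0.6  0.1]
```

View pics/look6.png

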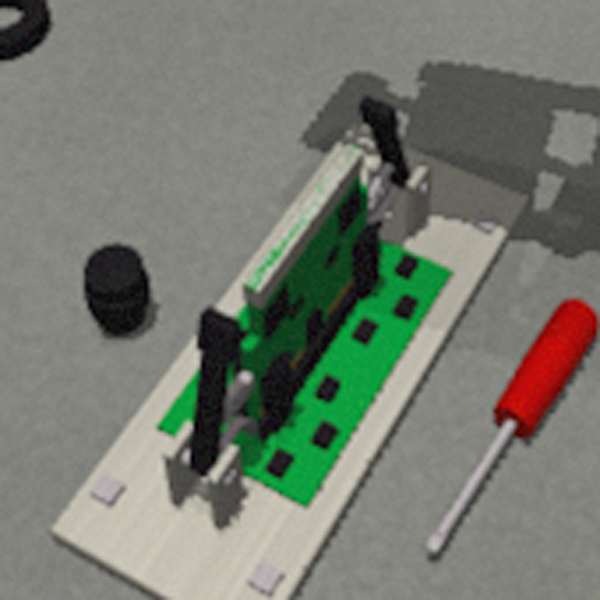

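Both levers stand in and the board looks seated. The two stops came out 5 mm apart, so I'll feel the first lever again.

```bash
python3 -m handwheel '[[0.1,0,0,0,0,0,-1],[0.16,0,0,0,0,0,-1],[0.16,0,0,0,0,0,-1],[0.16,0,0,0,0,0,-1],[0.16,0,0,0,0,0,-1],[0.16,0,0,0,0,0,-1],[0.16,0,0,0,0,0,-1],[0.08,0,0,0,0,0,-1],[0,0,0,0,0,0,-1],[0,0,0.1,0,0,0,-1],[0,0,0.12,0,0,0,-1],[0,0,0.12,0,0,0,-1],[0,0,0.08,0,0,0,-1],[0,0,0.048,0,0,0,-1],[0,0,0,0,0,0,-1]]' >/dev/null; python3 st.py
```

```text
t 37.12 dock y 145.61 z 112.6 F along y 0.08 [0.2 0.  0.1]
```

```bash
python3 -m handwheel '[[-0.06,0,-0.012,0,0,0,-1],[-0.06,0,0,0,0,0,-1],[-0.04,0,0,0,0,0,-1],[-0.02,0,0,0,0,0,-1],[0,0,0,0,0,0,-1]]' >/dev/null; python3 st.py; for i in 1 2 3 4 ; do python3 -m handwheel '[[-0.008,0,0,0,0,0,-1],[0,0,0,0,0,0,-1]]' >/dev/null; python3 st.py;done
```

```text
t 37.75 dock y 101.09 z 116.3 F along y 0.38 [-0.2  0.4  0.6]
t 38.0 dock y 99.42 z 116.0 F along y 0.25 [-0.3  0.3 -0.3]
t 38.25 dock y 97.27 z 116.1 F along y -0.22 [-0.7 -0.1 -0.7]
t 38.5 dock y 95.18 z 116.1 F along y -0.89 [ 0.1 -0.9  0.3]
t 38.75 dock y 93.82 z 116.2 F along y 4.62 [ 1.1  4.5 -1.6]
```

```bash
for i in 1 2 3 ; do python3 -m handwheel '[[-0.004,0,0,0,0,0,-1],[0,0,0,0,0,0,-1]]' >/dev/null; python3 st.py;done
```

```text
t 39.0 dock y 93.36 z 116.3 F along y 8.68 [ 1.4  8.6 -3. ]
t 39.25 dock y 92.91 z 116.3 F along y 12.31 [ 3.2 11.9 -3.5]
t 39.5 dock y 92.51 z 116.4 F along y 15.59 [ 2.6 15.4 -5.4]
```

```bash
python3 -m handwheel '[[0,0,0,0,0,0,-1],[0,0,0,0,0,0,-1],[0,0,0,0,0,0,-1],[0,0,0,0,0,0,-1],[0,0,0,0,0,0,-1],[0,0,0,0,0,0,-1]]' >/dev/null; python3 st.py
python3 -m handwheel '[[0.02,0,0,0,0,0,-1],[0.06,0,0,0,0,0,-1],[0.08,0,0,0,0,0,-1],[0,0,-0.06,0,0,0,-1],[0,0,-0.12,0,0,0,-1],[0,0,-0.14,0,0,0,-1],[0,0,-0.14,0,0,0,-1],[-0.1,0,0,0,0,0,-1],[-0.16,0,0,0,0,0,-1],[-0.16,0,0,0,0,0,-1],[-0.16,0,0,0,0,0,-1],[-0.16,0,0,0,0,0,-1],[-0.16,0,0,0,0,0,-1],[-0.16,0,0,0,0,0,-1],[0,0,0,0,0,0,-1]]' >/dev/null; python3 st.py
```

```text
t 40.25 dock y 92.5 z 116.4 F along y 15.31 [ 3.2 15.  -5.5]
t 42.12 dock y -136.72 z 232.1 F along y -0.19 [-0.7 -0.  -0.6]
```

```bash
python3 -m handwheel '[[0,0,0.1,0,0,0,-1],[0,0,0.12,0,0,0,-1],[0,0,0.12,0,0,0,-1],[0,0,0.08,0,0,0,-1],[0,0,0.045,0,0,0,-1],[0,0,0,0,0,0,-1],[0.06,0,0,0,0,0,-1],[0.05,0,0,0,0,0,-1],[0.02,0,0,0,0,0,-1],[0,0,0,0,0,0,-1]]' >/dev/null; python3 st.py;  for i in 1 2 3 ; do python3 -m handwheel '[[0.008,0,0,0,0,0,-1],[0,0,0,0,0,0,-1]]' >/dev/null; python3 st.py;done
```

```text
t 43.38 dock y -101.7 z 115.0 F along y -0.09 [ 0.1 -0.1 -0.1]
t 43.62 dock y -100.27 z 114.9 F along y 0.38 [0.3 0.3 0.6]
t 43.88 dock y -98.15 z 114.9 F along y 0.12 [0.2 0.1 0.5]
t 44.12 dock y -96.35 z 114.8 F along y -2.24 [-0.3 -2.2  0.8]
```

```bash
for i in 1 2 3 ; do python3 -m handwheel '[[0.004,0,0,0,0,0,-1],[0,0,0,0,0,0,-1]]' >/dev/null; python3 st.py;done
```

```text
t 44.38 dock y -95.84 z 114.7 F along y -8.57 [-1.  -8.5 -0.7]
t 44.62 dock y -95.33 z 114.7 F along y -11.22 [ -1.9 -11.1   0.4]
t 44.88 dock y -94.88 z 114.6 F along y -14.59 [ -1.1 -14.7   0.8]
```

Solid at the same place as before (−95 mm), so both ends are home. Hold, retreat, and check by numbers.

```bash
python3 -m handwheel '[[0,0,0,0,0,0,-1],[0,0,0,0,0,0,-1],[0,0,0,0,0,0,-1],[0,0,0,0,0,0,-1],[0,0,0,0,0,0,-1],[0,0,0,0,0,0,-1]]' >/dev/null; python3 st.py
python3 -m handwheel '[[-0.02,0,0,0,0,0,-1],[-0.06,0,0,0,0,0,-1],[-0.1,0,0,0,0,0,-1],[0,0,-0.06,0,0,0,-1],[0,0,-0.12,0,0,0,-1],[0,0,-0.14,0,0,0,-1],[0,0,-0.14,0,0,0,-1],[-0.16,0,0,0,0,0,-1],[-0.16,0,0,0,0,0,-1],[0,0,0,0,0,0,-1]]' >/dev/null; python3 st.py
python3 - <<'E'
from h import *
import pickle
c=eyes.camera("side");a=pickle.load(open("side6.pkl","rb"))["img"].astype(int)
d=np.abs(c["img"].astype(int)-a).max(2)[250:405,185:330]>60;print("changed px in dock region",d.sum())
im=c["img"];o=np.array([.5037,.1934]);y=np.array([.2236,.9747])
for z in(.122,.131):print("bar top ends px for edge",z-.1,[np.round(proj(c,[*(o+k*.05*y),z]),1) for k in(1,-1)])
# bar top end pixels: bright low-saturation region near predicted
h=cv2.cvtColor(im,cv2.COLOR_BGR2HSV);m=((h[...,2]>150)&(h[...,1]<90)).astype(np.uint8)
sub=m[275:330,240:290];print("\n".join("".join(".#"[k] for k in r) for r in sub))
E
```

```text
t 45.62 dock y -94.91 z 114.6 F along y -15.61 [ -1.6 -15.7   0.5]
t 46.88 dock y -219.4 z 230.9 F along y 0.0 [-0.1  0.  -0.2]
changed px in dock region 477
bar top ends px for edge 0.021999999999999992 [array([251.6, 321.6]), array([281.1, 281.2])]
bar top ends px for edge 0.031 [array([251.3, 318.3]), array([281.1, 277.8])]
.......................................##.........
.......................................####.......
......................................######......
.....................................########.....
....................................##########....
....................................##########....
...................................###########....
..................................#############...
.................................##############...
.................................########..####...
................................#########..#####..
...............................#########...####...
..............................######.##....####...
..............................#########....#......
.............................#########.....#......
......
[... 1333 characters left out ...]
..###................................
........#####..##.................................
.......#####...#..................................
.......####...##..................................
......###.#..##...................................
.....####....#....................................
....#####.........................................
....#####.........................................
...######.........................................
..#######.........................................
.########.........................................
..#######.........................................
....####..........................................
......#...........................................
```

```bash
python3 -c "
from rig import sign_off;print(sign_off())"
```

```text
the job is handed in; nothing more can be done
None
```

The board is in the dock slot with both levers swung in, and I handed the job in after about 47 s: each lever came up solid and was held at about 15 N (peak 19 N). The second push eased the +y lever back a few mm, so I pushed both again and both held solid. I judged "home" by feel at the levers; a final picture check was too coarse to measure the board's height or level.

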